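Build a small soldering kiln on the fire brick

TASK

On the largest fire brick, the bare one lying flat on the worktop, build a small kiln for a soldering job: put the thick steel collar in the middle of the brick, stand the cream bar along the brick's left edge (your left) and the round cream post upright at its right edge, each about a centimetre in from the edge, level with the collar and clear of it. Then lay the cream slab flat across the bar and the post as a roof, bridging from left to right and centred over the collar. Leave the two rings on the smaller brick, the solder spool and the flux jar where they are.

Things in the scene. Friction and masses are not known exactly. Their poses are not given: they have to be found in the camera images.
- large_brick: Largest dark-brown fire brick, bare, 116 (x) x 128 (y) x 21 mm high, fixed flat on the worktop; Origin: centre of underside; x away from the robot, y to its left (turned up to 0.25 rad). Places on it: collar at the centre, bar about 41 mm along +y, post 41 mm along -y, slab's middle over the centre, long side along y.
- small_brick: Smaller dark-brown fire brick, 106 (x) x 74 (y) x 20 mm, fixed on the worktop. Two thin rings lie on it. Not used. (Two fixed stacks of bricks, 61 mm high, also stand between the near and far part of the work: 95 x 106 mm centred at x 0.54, y 0.02, and 34 x 113 mm at x 0.52, y 0.20.) Origin: centre of its underside.
- collar: Polished steel collar, a thick doughnut 25 mm in diameter and 9 mm high with a hollow in its middle, lying flat on the worktop, about 30 g. Origin: centre of its underside, z up.
- bar: Cream firebrick bar, an oblong block 50 (its x) x 25 (y) x 40 mm high, standing the way up it is to be used, about 60 g. Its x starts within 0.4 rad of the robot's left-right direction; on the brick its long side lies along the brick's x (the left edge). Origin: centre of its underside, z up.
- post: Cream round kiln post, an upright tube 30 mm in diameter, 40 mm high, with a 12 mm bore, about 40 g. Origin: centre of its underside, z up.
- slab: Cream flat slab, 60 (its x) x 110 (its y) x 18 mm thick, brown scorch mark on top, lying flat, about 120 g. Its y starts within 0.3 rad of the robot's left-right direction. Grip it across the 60 mm, at its middle. Origin: centre of its underside, z up; in place 40 mm above the brick's top.
- ring_a: Thin white-metal ring, 25 mm across and 5 mm high, on the smaller brick; leave it. Origin: centre of its underside.
- ring_b: Thin white-metal ring, 25 mm across and 4 mm high, on the smaller brick; leave it. Origin: centre of its underside.
- spool: Small spool of solder wire, 43 mm in diameter, 24 mm high, behind the work; leave it. Origin: centre of its underside.
- flux_jar: Small open cream-coloured jar, 38 mm in diameter, 32 mm high, with a screw thread, behind the work; leave it. Origin: centre of its underside.
Things that resemble listed ones, but are neither listed nor needed, are in the scene too. What is shaped like the bar but green is not meant.

How it is judged:
By the outcome, as a careful person would: the job done as asked, in the order asked, and still so for the second after the job is handed in, with the robot touching nothing.
It also fails if it takes over 128 s, if anything falls off the work surface, if the arm or the gripper's body presses on something with over 40 N, if the wrist force passes 120 N, or if a joint passes its speed limit or range.

ROBOT

A 7-joint arm with a two-finger parallel gripper is mounted at the origin on a cart in front of the work surface, level with it; the furniture and walls round the work are solid. World frame = base frame: x ahead of the robot, y to its left, z up, the work surface at z = 0. Lengths are in mm, angles in rad, forces in N, time in s.
With the tool pointing down it reaches from about 400 to 900 mm from the base axis. Payload 5.6 kg.
Tool frame: the origin (TCP) lies on the front face of the gripper's body, between the roots of the fingers; the fingertips stand 88 mm ahead of it and the grasp point (between the pads) lies 69 mm ahead of it; z points along the fingers, y is the line along which they close (so a half turn about z gives the same grasp; the last joint's range is limited). The gripper opens to 92 mm and grips with 3 to 60 N. Pads are 20 mm wide; open, the fingers measure 128 mm over their backs; the gripper's body (75 mm by 189 mm) begins 69 mm behind the grasp point.
Start: joints at [-1.226, 0.468, -0.012, 1.603, 0.006, 1.071, -0.056], TCP at [245.836, 601.723, 302.692] pointing down, gripper open.
Joint ranges: [-2.53, 2.53], [-0.31, 2.02], [-1.57, 1.55], [0.28, 2.44], [-1.29, 4.43], [0.15, 1.84], [-2.92, 2.92]. Speed limits (rad/s): [2.57, 2.57, 3.14, 3.14, 3.14, 3.14, 3.14].

INTERFACE

Orientations are given as a 3x3 rotation matrix whose columns are the frame's x, y, z axes.
In Python, from cell import sensors, capture, camera_params, bot gives the robot as it stands. The module is installed in compiled form; this text tells all that it offers.
- The arm moves only by the tool jog_arm, never from a script. Its argument "deltas" is one flat list of numbers, 6 for each row, row after row: the shift along the world's x, y, z scaled (see below), then the turn, a rotation vector about the world's x, y, z scaled (see below). A call has 1 to 12 rows; each row is the pose to reach, as a shift and turn from the pose commanded when the call began; what a row does not reach only later rows make up. The controller multiplies each number of a shift by 0.6 m and each number of a turn by 90 degrees. A row lasts 1/8 s, in which the tool goes at most 62.5 mm and 10.7 degrees, less where a joint would pass 70% of its speed; a pose out of reach is approached as far as the arm can. A call with a number of a shift or a turn outside -1 to 1 is refused whole. A call with a gripper value outside its range is refused whole. "jaw" is the opening, from -1 (shut) to 1 (fully open), set as the call begins (left out, the last holds). The fingers move at their own pace and stop on an object; "force" is the grip in N (left out, the last holds). Time passes only in rows, so rows that repeat a pose let the fingers close. It gives the time, the measured TCP pose, the force, the opening and the grip force at its end, in the units of the state.
- sensors.get_state(): the state, without advancing time (a new reading comes with each control period).
- capture(name): name is "scene" or "top"; returns the picture (420x560x3 uint8, blue, green, red); there is no depth.
- camera_params(name): a dict with "fx", "fy", "cx", "cy" (pixels), "k1" (the pictures are not rectified: a ray, as slopes to the right and down, at radius r is drawn at 1 + k1 r^2 times it, then the intrinsics apply), "R" (3x3) and "t" (3): a world point X has camera coordinates R X + t. Camera axes: x right, y down, z forward; pixel columns grow to the right and rows downward; lengths in mm; the calibration is good to about 2 mm. A picture is of the moment at which its call begins. camera_params takes no time and is no camera call.
- bot.job_done(): hands the job in; it is judged then, once.
The state is a dict: "clock": time; "joints": joint angles; "qd": joint speeds; "effort": joint torques, N m; "tcp_pos": TCP position; "eef_rot": TCP orientation; "contact_force": force on the tool from outside, world axes, zero at the start; "ft_torque": the same for the moment, N m; "width": opening from 0.0 (shut) to 1.0 (fully open); "grip_force": force on a finger pad.
Only numpy, scipy, OpenCV 4.12 (cv2) and the standard library are available. Lean on these libraries where they do the work, as an engineer would, in place of code of your own. Each camera call takes 0.05 s, during which the arm holds its last target. There are 200 camera calls.

## Working session

There is one attempt and no reset: what is moved stays moved. The work goes in short steps, Python scripts to look and compute and a tool call to move; the robot and the scene stay as the last step left them, time stands still between calls to the robot, and variables do not carry over. Pictures are saved under pics/ and viewed, at most 14 in all, crops included, and the job is handed in when it is done.

Besides the shell and the picture viewer there is one more tool, called after "Request:" by a JSON object that holds its "fn" and its "kwargs", one argument or row to a line. jog_arm: Moves the arm, as the interface text tells. Shifts and turns lie within -1 to 1; 1 stands for 0.6 m of shift or 90 degrees of turn. Its arguments: {"type":"object","properties":{"deltas":{"type":"array","items":{"type":"number"}},"jaw":{"type":"number"},"force":{"type":"number"}},"required":["deltas"]}

```bash
mkdir -p pics; python3 - <<'E'
from cell import *
import cv2
for n in("scene","top"):
    cv2.imwrite(f"pics/{n}0.png",capture(n)); p=camera_params(n); print(n,p)
s=sensors.get_state();print(s)
E
```

```text
scene {'fx': 521.1185251815767, 'fy': 521.1185251815767, 'cx': 267.2038415941502, 'cy': 204.2741450240696, 'k1': 0.049562189192306164, 'R': array([[ 0.62884205, -0.77746318, -0.01042469],
       [-0.57804092, -0.45849058, -0.67502229],
       [ 0.52002535,  0.4305083 , -0.73772369]]), 't': array([-217.54525089,  473.31406134,  682.57578387])}
top {'fx': 478.9462966635094, 'fy': 478.9462966635094, 'cx': 282.5929164937464, 'cy': 210.02474463334474, 'k1': -0.024372122700883667, 'R': array([[-0.00361613, -0.99991685, -0.01237845],
       [-0.97992326,  0.00601086, -0.1992844 ],
       [ 0.19934223,  0.0114093 , -0.97986351]]), 't': array([ 226.82392566,  568.37623963, 1170.54843794])}
{'clock': 0.1, 'joints': array([-1.22598739,  0.46826652, -0.0116237 ,  1.60354527,  0.00598375,
        1.07142306, -0.05632631]), 'qd': array([-0.00206713, -0.00213423,  0.00071651, -0.00211023,  0.00073612,
       -0.00072304, -0.00034395]), 'effort': array([ 7.02599991e-04, -5.21653605e+01, -1.25307104e-02, -2.44371951e+01,
       -5.67986886e-02,  1.40246825e-02,  4.11626343e-05]), 'tcp_pos': array([245.69274582, 601.34416623, 301.84448004]), 'eef_rot': array([[-9.25709682e-01,  3.78234467e-01, -5.21117294e-04],
       [ 3.78234815e-01,  9.25708438e-01, -1.52063373e-03],
       [-9.27534134e-05, -1.60477007e-03, -9.99998708e-01]]), 'contact_force': array([ 0.02457571, -0.38604781, -0.33863485]), 'ft_torque': array([0.01695586, 0.01634888, 0.05940159]), 'grip_force': 0.0, 'width': 1.0029107632710461}
```

View pics/scene0.png

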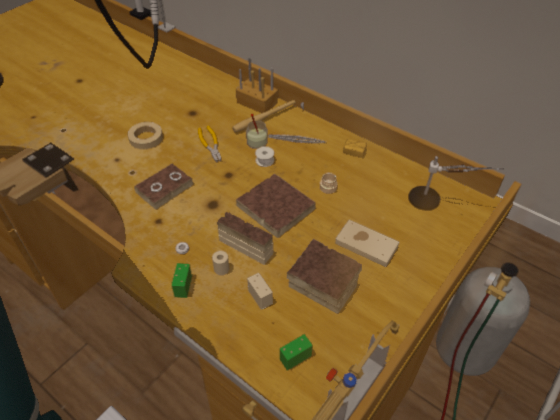

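View pics/top0.png

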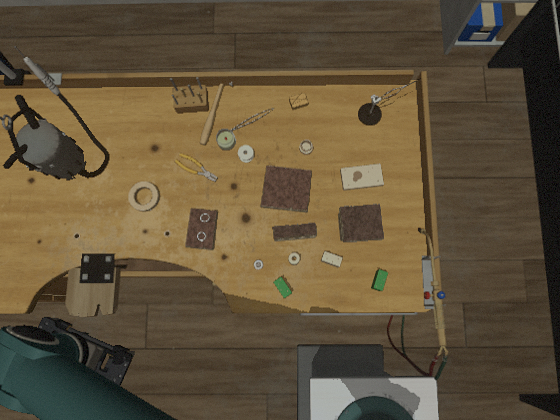

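The scene view shows the large brick at (276,204), collar (182,248), post (220,263), bar (260,290) and slab (367,243). In the top view the same things are at (287,188), (258,265), (294,258), (332,258) and (361,176).

Possible mix-ups in the top view:
- **Collar:** (258,265), against the rings at (205,217) and (201,237), the tape roll (143,195) and the jar (306,147).
- **Post:** (294,258), against the spool (246,153) and the jar.
- **Bar:** cream at (332,258), against the green blocks at (283,287) and (380,280).
- **Brick:** (287,188), against the stacks at (361,223) and (294,232).

By the description I choose the first of each.

```bash
cat > h.py <<'E'
from cell import *
import cv2, numpy as np
def ray(n,uv,z):
    p=camera_params(n); q=(np.array(uv,float).reshape(-1,2)-[p['cx'],p['cy']])/[p['fx'],p['fy']]
    s=q.copy()
    for _ in range(20): s=q/(1+p['k1']*(s**2).sum(1,keepdims=True))
    d=np.c_[s,np.ones(len(s))]@p['R']; c=-p['R'].T@p['t']
    return c+d*((z-c[2])/d[:,2])[:,None]
def proj(n,X):
    p=camera_params(n); c=np.atleast_2d(X)@p['R'].T+p['t']; s=c[:,:2]/c[:,2:]
    return s*(1+p['k1']*(s**2).sum(1,keepdims=True))*[p['fx'],p['fy']]+[p['cx'],p['cy']]
def blob(n,im,uv,z,kind,r=45,bounds=None):
    "contour of the blob nearest uv, cast on plane z -> world minAreaRect, centroid"
    h=cv2.cvtColor(im,cv2.COLOR_BGR2HSV)
    m={'cream':(h[...,1]<100)&(h[...,2]>115),'dark':(h[...,2]<105)}[kind].astype(np.uint8)
    w=np.zeros_like(m);u,v=map(int,uv);w[max(0,v-r):v+r,max(0,u-r):u+r]=1;m*=w
    m=cv2.morphologyEx(m,cv2.MORPH_OPEN,np.ones((2,2)))
    cs,_=cv2.findContours(m,cv2.RETR_EXTERNAL,cv2.CHAIN_APPROX_NONE)
    c=max((c for c in cs if abs(cv2.pointPolygonTest(c,uv,True))<r/2),key=cv2.contourArea)
    P=ray(n,c[:,0,:],z)[:,:2]
    (cx,cy),(a,b),t=cv2.minAreaRect(P.astype(np.float32))
    return np.round([cx,cy,a,b,t],1),c
E
python3 - <<'E'
from h import *
T=capture("top");S=capture("scene")
for k,t,s,z,kind,r in [("brick",(287,188),(276,204),21,'dark',45),("collar",(258,265),(182,248),9,'cream',12),("post",(294,258),(220,258),40,'cream',14),
 ("bar",(332,258),(260,285),40,'cream',18),("slab",(361,176),(367,240),18,'cream',36),("spool",(246,153),(265,154),24,'cream',16),("jar",(306,147),(328,180),32,'cream',14)]:
    for n,im,uv in(("top",T,t),("scene",S,s)):
        try:
            a,c=blob(n,im,tuple(map(float,uv)),z,kind,r); print(k,n,a,cv2.contourArea(c))
            cv2.drawContours(im,[c],-1,(0,0,255) if k!="x" else 0,1) if 0 else None
        except Exception as e: print(k,n,e)
a=cv2.resize(T[130:300,190:410],None,fx=3.6,fy=3.5,interpolation=cv2.INTER_CUBIC)
cv2.imwrite("pics/cT.png",a)
cv2.imwrite("pics/cS.png",cv2.resize(S[120:320,130:410],None,fx=2.8,fy=2.8,interpolation=cv2.INTER_CUBIC))
E
```

```text
brick top [633.6 211.3 126.8 115.4  83.2] 1855.5
brick scene [632.6 204.  134.7 117.4  81.1] 2384.5
collar top [4.320e+02 2.868e+02 2.350e+01 2.090e+01 2.000e-01] 60.0
collar scene [434.  283.4  27.8  23.4  45.7] 98.5
post top [446.2 193.7  27.   28.9  44.5] 94.5
post scene [440.9 186.1  45.8  26.   41.9] 192.5
bar top [444.   97.   49.1  26.   69.9] 172.0
bar scene [441.6  93.4  55.6  30.2  71.2] 340.0
slab top [667.2   8.8  61.2 108.8   6.5] 828.5
slab scene [664.4   6.2  66.6 108.8   5.9] 1365.5
spool top [732.  321.7  51.2  40.7   0.9] 203.0
spool scene [727.  314.5  66.8  41.   38.5] 271.0
jar top [744.1 157.3  29.9  36.   37.7] 93.5
jar scene [743.3 151.7  12.4  15.4  63. ] 20.0
```

View pics/cT.png

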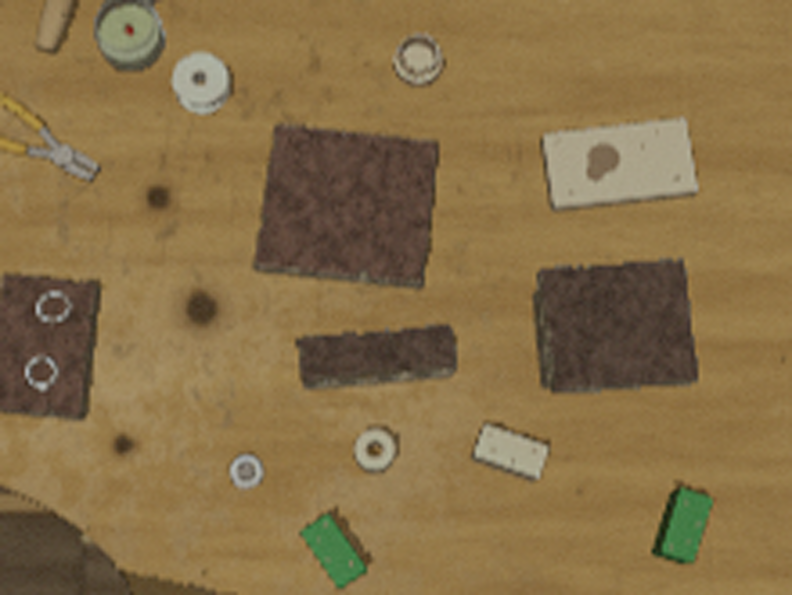

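View pics/cS.png

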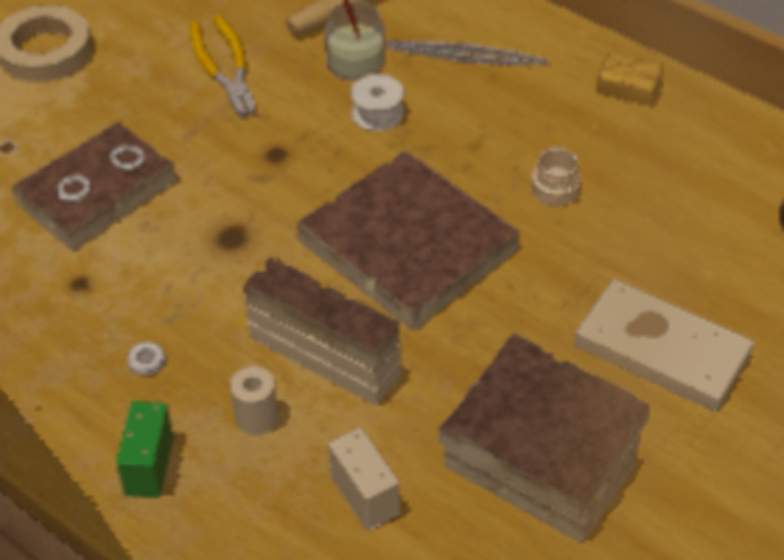

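The crops confirm the choices: in cT.png the thick steel collar is at (246,470), post (376,450), cream bar (511,451), slab (620,163) and the bare large brick (347,207). The green blocks are at (333,550) and (682,525). First I move above the collar, with the fingers closing along the brick's x.

Request:
{"fn": "jog_arm", "kwargs": {
  "deltas": [0.3103,-0.5245,-0.171,0,0,-0.829,0.3103,-0.5245,-0.171,0,0,-0.829,0.3103,-0.5245,-0.171,0,0,-0.829,0.3103,-0.5245,-0.171,0,0,-0.829,0.3103,-0.5245,-0.171,0,0,-0.829,0.3103,-0.5245,-0.171,0,0,-0.829,0.3103,-0.5245,-0.171,0,0,-0.829,0.3103,-0.5245,-0.171,0,0,-0.829,0.3103,-0.5245,-0.171,0,0,-0.829,0.3103,-0.5245,-0.171,0,0,-0.829,0.3103,-0.5245,-0.171,0,0,-0.829,0.3103,-0.5245,-0.171,0,0,-0.829],
  "jaw": 0.3,
  "force": 15
}}

```text
clock: 1.7
tcp_pos: [431.9, 287.3, 200.2]
eef_rot: [[0.118, 0.993, 0.0], [0.993, -0.118, 0.0], [0.0, 0.0, -1.0]]
contact_force: [0.5, 0.8, -0.4]
width: 0.651
grip_force: 0.0
```

Request:
{"fn": "jog_arm", "kwargs": {
  "deltas": [0,0,-0.09,0,0,0,0,0,-0.16,0,0,0,0,0,-0.1825,0,0,0,0,0,-0.1825,0,0,0,0,0,-0.1825,0,0,0]
}}

```text
clock: 2.33
tcp_pos: [432.7, 287.4, 91.5]
eef_rot: [[0.119, 0.993, 0.001], [0.993, -0.119, 0.001], [0.001, 0.001, -1.0]]
contact_force: [0.9, -0.2, -0.6]
width: 0.652
grip_force: 0.0
```

Request:
{"fn": "jog_arm", "kwargs": {
  "deltas": [0,0,0,0,0,0,0,0,0,0,0,0,0,0,0,0,0,0,0,0,0,0,0,0,0,0,0,0,0,0,0,0,0,0,0,0,0,0,0,0,0,0,0,0,0,0,0,0],
  "jaw": -1
}}

```text
clock: 3.32
tcp_pos: [432.2, 287.1, 90.7]
eef_rot: [[0.119, 0.993, 0.0], [0.993, -0.119, 0.0], [0.0, 0.0, -1.0]]
contact_force: [0.9, -0.3, 1.6]
width: 0.249
grip_force: 15.0
```

Request:
{"fn": "jog_arm", "kwargs": {
  "deltas": [0,0,0.1,0,0,0,0,0,0.18,0,0,0,0.09,-0.03,0.2,0,0,0,0.17,-0.06,0.2,0,0,0,0.25,-0.09,0.2,0,0,0,0.336,-0.1263,0.2,0,0,0,0.336,-0.1263,0.2,0,0,0,0.336,-0.1263,0.2,0,0,0,0.336,-0.1263,0.2,0,0,0]
}}

```text
clock: 4.45
tcp_pos: [632.2, 212.6, 210.3]
eef_rot: [[0.117, 0.993, -0.001], [0.993, -0.117, 0.001], [0.0, -0.001, -1.0]]
contact_force: [0.1, -0.5, -0.3]
width: 0.249
grip_force: 14.9
```

```bash
python3 - <<'E'
from h import *
S=capture("scene");s=sensors.get_state();print(s['tcp_pos'],s['width'],s['grip_force'])
u,v=map(int,proj("scene",s['tcp_pos']-[0,0,85])[0]);print(u,v)
cv2.imwrite("pics/g1.png",cv2.resize(S[v-70:v+70,u-90:u+90],None,fx=4,fy=4,interpolation=cv2.INTER_CUBIC))
E
```

```text
[632.3735707  212.58519937 210.52301502] 0.24916453866495164 14.919987123612373
274 165
```

View pics/g1.png

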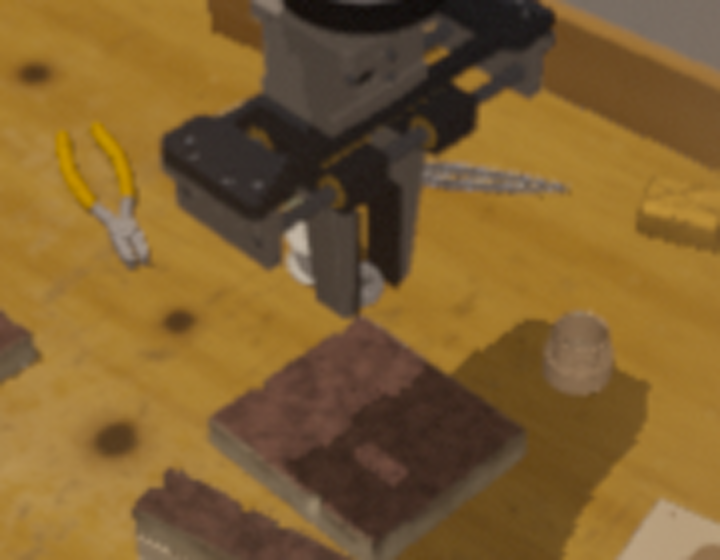

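Picture g1 shows the collar held between the fingers at about (368,288), centred over the brick. Now I set it down.

Request:
{"fn": "jog_arm", "kwargs": {
  "deltas": [0,0,-0.06,0,0,0,0,0,-0.12,0,0,0,0,0,-0.15,0,0,0,0,0,-0.164,0,0,0,0,0,-0.164,0,0,0,0,0,-0.164,0,0,0,0,0,-0.164,0,0,0]
}}

```text
clock: 5.38
tcp_pos: [634.1, 211.4, 113.1]
eef_rot: [[0.119, 0.993, 0.001], [0.993, -0.119, 0.001], [0.001, 0.001, -1.0]]
contact_force: [-0.0, -0.4, -0.6]
width: 0.25
grip_force: 14.9
```

Request:
{"fn": "jog_arm", "kwargs": {
  "deltas": [0,0,-0.001,0,0,0,0,0,-0.001,0,0,0,0,0,-0.001,0,0,0,0,0,-0.001,0,0,0],
  "jaw": -0.1
}}

```text
clock: 5.88
tcp_pos: [633.6, 211.2, 111.6]
eef_rot: [[0.119, 0.993, 0.0], [0.993, -0.119, -0.0], [-0.0, 0.0, -1.0]]
contact_force: [0.9, 0.8, 0.1]
width: 0.449
grip_force: 0.0
```

Request:
{"fn": "jog_arm", "kwargs": {
  "deltas": [0,0,0.05,0,0,0,0,0,0.12,0,0,0,0,0,0.2,0,0,0,-0.09,-0.05,0.2,0,0,0.1,-0.18,-0.1,0.2,0,0,0.2,-0.313,-0.19,0.2,0,0,0.4,-0.313,-0.19,0.2,0,0,0.6,-0.313,-0.19,0.2,0,0,0.852,-0.313,-0.19,0.2,0,0,0.852,-0.313,-0.19,0.2,0,0,0.852,-0.313,-0.19,0.2,0,0,0.852],
  "jaw": 0.5
}}

```text
clock: 7.25
tcp_pos: [445.9, 97.1, 231.8]
eef_rot: [[-0.94, 0.341, 0.0], [0.341, 0.94, 0.0], [-0.0, 0.0, -1.0]]
contact_force: [0.3, 0.9, 0.9]
width: 0.749
grip_force: 0.0
```

```bash
python3 - <<'E'
from h import *
T=capture("top");S=capture("scene");s=sensors.get_state();print(s['tcp_pos'],s['eef_rot'])
cv2.imwrite("pics/g2.png",np.hstack([cv2.resize(S[120:320,180:380],None,fx=2,fy=2),cv2.resize(T[130:230,230:330],None,fx=4,fy=4)]))
for n,im,X in(("top",T,[633,211,30]),("scene",S,[633,211,30])):
  try: print(n,blob(n,im,tuple(proj(n,X)[0]),30,'cream',14)[0])
  except Exception as e: print(e)
for n,im,uv in(("top",T,(332.,258.)),("scene",S,(260.,285.))): print(blob(n,im,uv,40,'cream',18)[0])
E
```

```text
[445.86157588  97.07148427 231.75639892] [[-9.38697893e-01  3.44740673e-01  3.66718265e-04]
 [ 3.44740759e-01  9.38697911e-01  2.02418236e-04]
 [-2.74455871e-04  3.16432305e-04 -9.99999912e-01]]
top [630.8 212.5  21.2  24.6  89.6]
max() iterable argument is empty
[438.8 102.2  42.6  12.9  69. ]
[438.2  89.8  64.9  33.4  69.2]
```

View pics/g2.png

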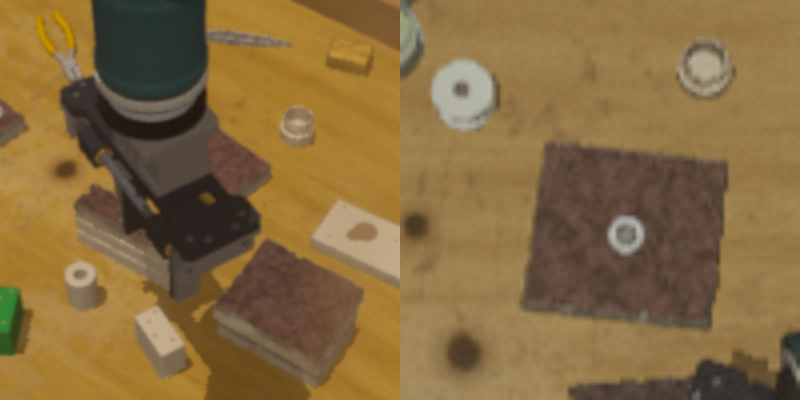

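Picture g2 shows the collar in the middle of the brick at (626,235) in the right half. The gripper is above the bar, which is at (160,340) in the left half.

Request:
{"fn": "jog_arm", "kwargs": {
  "deltas": [0,0,-0.09,0,0,0,0,0,-0.17,0,0,0,0,0,-0.21,0,0,0,0,0,-0.2275,0,0,0,0,0,-0.2275,0,0,0,0,0,-0.2275,0,0,0]
}}

```text
clock: 8.1
tcp_pos: [446.5, 97.4, 96.1]
eef_rot: [[-0.939, 0.345, 0.002], [0.345, 0.939, 0.001], [-0.002, 0.001, -1.0]]
contact_force: [-0.8, 0.2, -0.3]
width: 0.752
grip_force: 0.0
```

Request:
{"fn": "jog_arm", "kwargs": {
  "deltas": [0,0,0,0,0,0,0,0,0,0,0,0,0,0,0,0,0,0,0,0,0,0,0,0,0,0,0,0,0,0,0,0,0,0,0,0],
  "jaw": -1
}}

```text
clock: 8.85
tcp_pos: [446.4, 97.6, 95.8]
eef_rot: [[-0.939, 0.345, 0.001], [0.345, 0.939, 0.001], [-0.001, 0.001, -1.0]]
contact_force: [-1.2, 0.6, 6.7]
width: 0.54
grip_force: 15.0
```

```bash
python3 - <<'E'
from h import *
s=sensors.get_state();print(s['tcp_pos'],s['width'])
a=np.deg2rad(-6.6);t=np.array([633.8,211.4])+41*np.array([-np.sin(a),np.cos(a)]);print(t,(t-s['tcp_pos'][:2])/600)
S=capture("scene");cv2.imwrite("pics/g3.png",cv2.resize(S[200:340,180:360],None,fx=4,fy=4))
E
```

```text
[446.36966695  97.57977027  95.78273763] 0.5402737920545669
[638.51242317 252.12828339] [0.32023793 0.25758086]
```

View pics/g3.png

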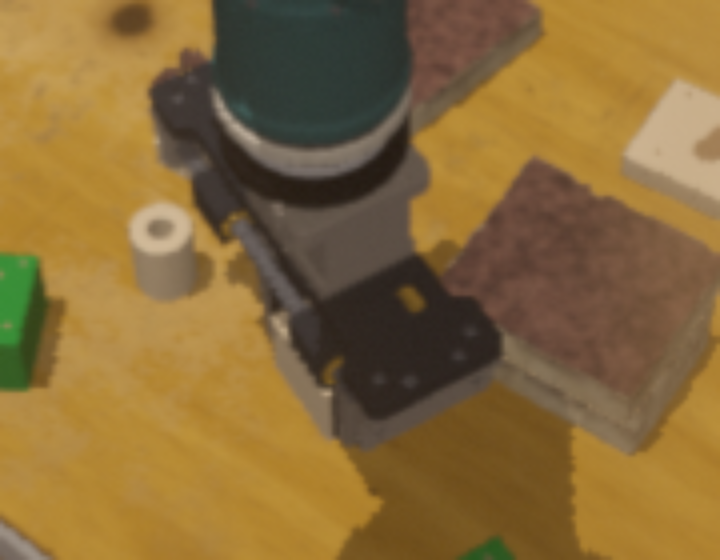

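Picture g3 shows the bar between the fingers at about (310,360), gripped at 49.7 mm. I lift it, turn it and carry it to the brick's left edge.

Request:
{"fn": "jog_arm", "kwargs": {
  "deltas": [0,0,0.08,0,0,0,0,0,0.16,0,0,0,0.05,0.04,0.2,0,0,-0.1,0.11,0.09,0.2,0,0,-0.2,0.17,0.14,0.2,0,0,-0.31,0.23,0.19,0.2,0,0,-0.42,0.29,0.23,0.2,0,0,-0.53,0.3205,0.258,0.2,0,0,-0.64,0.3205,0.258,0.2,0,0,-0.75,0.3205,0.258,0.2,0,0,-0.852,0.3205,0.258,0.2,0,0,-0.852,0.3205,0.258,0.2,0,0,-0.852]
}}

```text
clock: 10.4
tcp_pos: [637.8, 252.1, 214.9]
eef_rot: [[0.116, 0.993, -0.001], [0.993, -0.116, -0.0], [-0.0, -0.001, -1.0]]
contact_force: [0.4, -0.1, -1.6]
width: 0.542
grip_force: 15.0
```

Request:
{"fn": "jog_arm", "kwargs": {
  "deltas": [0,0,-0.07,0,0,0,0,0,-0.12,0,0,0,0,0,-0.15,0,0,0,0,0,-0.164,0,0,0,0,0,-0.164,0,0,0,0,0,-0.164,0,0,0,0,0,-0.164,0,0,0]
}}

```text
clock: 11.28
tcp_pos: [638.5, 252.2, 117.4]
eef_rot: [[0.119, 0.993, 0.001], [0.993, -0.119, 0.0], [0.001, 0.001, -1.0]]
contact_force: [-0.8, -0.3, -0.3]
width: 0.543
grip_force: 15.0
```

Request:
{"fn": "jog_arm", "kwargs": {
  "deltas": [0,0,-0.001,0,0,0,0,0,-0.001,0,0,0,0,0,-0.001,0,0,0,0,0,-0.001,0,0,0],
  "jaw": 0.3
}}

```text
clock: 11.78
tcp_pos: [638.1, 252.1, 116.1]
eef_rot: [[0.119, 0.993, 0.0], [0.993, -0.119, -0.0], [-0.0, 0.0, -1.0]]
contact_force: [0.5, -0.2, -0.1]
width: 0.648
grip_force: 0.0
```

Request:
{"fn": "jog_arm", "kwargs": {
  "deltas": [0,0,0.05,0,0,0,0,0,0.12,0,0,0,0,0,0.2,0,0,0,-0.08,-0.02,0.2,0,0,0,-0.16,-0.05,0.2,0,0,0,-0.24,-0.08,0.2,0,0,0,-0.3195,-0.097,0.2,0,0,0,-0.3195,-0.097,0.2,0,0,0,-0.3195,-0.097,0.2,0,0,0],
  "jaw": 0
}}

```text
clock: 12.9
tcp_pos: [447.3, 194.3, 236.8]
eef_rot: [[0.119, 0.993, 0.002], [0.993, -0.119, 0.001], [0.001, 0.002, -1.0]]
contact_force: [-0.0, 0.1, -0.9]
width: 0.501
grip_force: 0.0
```

```bash
python3 - <<'E'
from h import *
T=capture("top");S=capture("scene");s=sensors.get_state();print(s['tcp_pos'])
cv2.imwrite("pics/g4.png",np.hstack([cv2.resize(S[120:320,180:380],None,fx=2,fy=2),cv2.resize(T[130:230,230:330],None,fx=4,fy=4)]))
print(blob("top",T,tuple(proj("top",[638.5,252,61])[0]),61,'cream',18)[0])
print(blob("top",T,tuple(proj("top",[633,211,30])[0]),30,'cream',9)[0])
E
```

```text
[447.71552515 194.20723099 236.40921858]
[635.6 249.8  24.3  51.6  82.8]
[630.8 212.5  21.2  24.6  89.6]
```

View pics/g4.png

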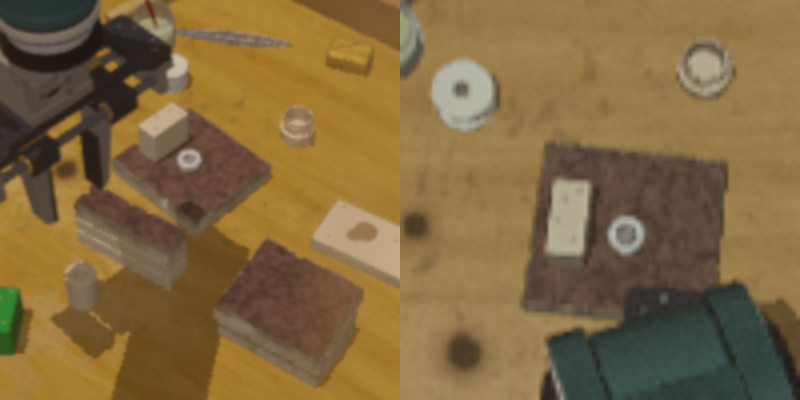

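Picture g4 shows the bar standing along the brick's left edge at (568,222) in the right half, about 39 mm from the centre and clear of the collar at (626,235). Next is the post.

Request:
{"fn": "jog_arm", "kwargs": {
  "deltas": [0,0,-0.09,0,0,0,0,0,-0.17,0,0,0,0,0,-0.21,0,0,0,0,0,-0.235,0,0,0,0,0,-0.235,0,0,0,0,0,-0.235,0,0,0]
}}

```text
clock: 13.75
tcp_pos: [447.3, 194.1, 95.9]
eef_rot: [[0.119, 0.993, 0.002], [0.993, -0.119, 0.001], [0.001, 0.001, -1.0]]
contact_force: [1.0, 0.7, -0.0]
width: 0.503
grip_force: 0.0
```

Request:
{"fn": "jog_arm", "kwargs": {
  "deltas": [0,0,0,0,0,0,0,0,0,0,0,0,0,0,0,0,0,0,0,0,0,0,0,0,0,0,0,0,0,0,0,0,0,0,0,0],
  "jaw": -1
}}

```text
clock: 14.5
tcp_pos: [446.8, 194.2, 95.8]
eef_rot: [[0.119, 0.993, 0.001], [0.993, -0.119, 0.001], [0.001, 0.001, -1.0]]
contact_force: [-0.4, 0.5, 6.2]
width: 0.312
grip_force: 15.0
```

```bash
python3 - <<'E'
from h import *
s=sensors.get_state();print(s['tcp_pos'],s['width'])
a=np.deg2rad(-6.7);t=np.array([633.8,211.4])-41*np.array([-np.sin(a),np.cos(a)]);print(t,(t-s['tcp_pos'][:2])/600)
E
```

```text
[446.8059729  194.15929148  95.82026464] 0.3120964077908085
[629.01649978 170.68000337] [ 0.30368421 -0.03913215]
```

Request:
{"fn": "jog_arm", "kwargs": {
  "deltas": [0,0,0.08,0,0,0,0,0,0.16,0,0,0,0.06,-0.01,0.2,0,0,0,0.13,-0.02,0.2,0,0,0,0.2,-0.03,0.2,0,0,0,0.27,-0.039,0.2,0,0,0,0.3037,-0.039,0.2,0,0,0,0.3037,-0.039,0.2,0,0,0,0.3037,-0.039,0.2,0,0,0,0.3037,-0.039,0.2,0,0,0]
}}

```text
clock: 15.75
tcp_pos: [627.7, 170.9, 215.1]
eef_rot: [[0.118, 0.993, -0.001], [0.993, -0.118, 0.0], [0.0, -0.001, -1.0]]
contact_force: [1.5, 0.3, -0.4]
width: 0.31
grip_force: 15.0
```

Request:
{"fn": "jog_arm", "kwargs": {
  "deltas": [0,0,-0.07,0,0,0,0,0,-0.12,0,0,0,0,0,-0.15,0,0,0,0,0,-0.164,0,0,0,0,0,-0.164,0,0,0,0,0,-0.164,0,0,0,0,0,-0.164,0,0,0]
}}

```text
clock: 16.62
tcp_pos: [629.0, 170.6, 117.3]
eef_rot: [[0.119, 0.993, 0.001], [0.993, -0.119, 0.0], [0.001, 0.001, -1.0]]
contact_force: [1.0, -0.7, 0.3]
width: 0.317
grip_force: 15.0
```

Request:
{"fn": "jog_arm", "kwargs": {
  "deltas": [0,0,-0.001,0,0,0,0,0,-0.001,0,0,0,0,0,-0.001,0,0,0,0,0,-0.001,0,0,0],
  "jaw": -0.1
}}

```text
clock: 17.12
tcp_pos: [628.6, 170.4, 116.1]
eef_rot: [[0.119, 0.993, 0.0], [0.993, -0.119, -0.0], [-0.0, 0.0, -1.0]]
contact_force: [0.3, 0.4, 0.2]
width: 0.45
grip_force: 0.0
```

Request:
{"fn": "jog_arm", "kwargs": {
  "deltas": [0,0,0.05,0,0,0,0,0,0.12,0,0,0,0,0,0.2,0,0,0,0.02,-0.08,0.2,0,0,0.05,0.04,-0.16,0.2,0,0,0.1,0.0657,-0.24,0.2,0,0,0.148,0.0657,-0.2693,0.2,0,0,0.148,0.0657,-0.2693,0.2,0,0,0.148,0.0657,-0.2693,0.2,0,0,0.148,0.0657,-0.2693,0.2,0,0,0.148],
  "jaw": 0.9
}}

```text
clock: 18.38
tcp_pos: [667.9, 11.4, 236.0]
eef_rot: [[-0.116, 0.993, -0.0], [0.993, 0.116, 0.001], [0.001, -0.0, -1.0]]
contact_force: [-1.4, 0.4, 0.2]
width: 0.951
grip_force: 0.0
```

```bash
python3 - <<'E'
from h import *
T=capture("top");S=capture("scene");s=sensors.get_state();print(s['tcp_pos'],s['eef_rot'][:2,1])
cv2.imwrite("pics/g5.png",np.hstack([cv2.resize(S[120:320,180:400],None,fx=1.8,fy=2),cv2.resize(T[130:230,230:330],None,fx=4,fy=4)]))
for X,r in(([638.5,252,61],18),([629,171,61],12),([633,211,30],9)): 
  try: print(blob("top",T,tuple(proj("top",X)[0]),X[2],'cream',r)[0])
  except Exception as e: print(e)
E
```

```text
[667.9675699   10.60590967 236.02032408] [0.99334636 0.11516514]
[635.7 249.9  24.5  51.6  83. ]
[625.5 171.1  25.9  29.3  89.4]
[630.8 212.5  21.2  24.6  89.6]
```

View pics/g5.png

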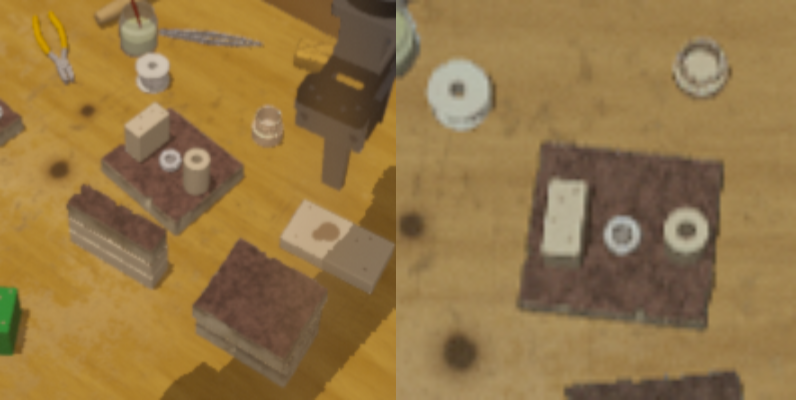

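Picture g5 shows the bar (566,218), collar (622,235) and post (686,230) in line on the brick, right half. The gripper is above the slab, which is at (335,245) in the left half. Now I grip the slab.

Request:
{"fn": "jog_arm", "kwargs": {
  "deltas": [0,0,-0.09,0,0,0,0,0,-0.17,0,0,0,0,0,-0.21,0,0,0,0,0,-0.235,0,0,0,0,0,-0.2425,0,0,0,0,0,-0.2425,0,0,0,0,0,-0.2425,0,0,0]
}}

```text
clock: 19.35
tcp_pos: [668.9, 8.9, 92.0]
eef_rot: [[-0.113, 0.994, 0.002], [0.994, 0.113, 0.0], [-0.0, 0.002, -1.0]]
contact_force: [0.7, 0.0, -0.8]
width: 0.953
grip_force: 0.0
```

Request:
{"fn": "jog_arm", "kwargs": {
  "deltas": [0,0,0,0,0,0,0,0,0,0,0,0,0,0,0,0,0,0,0,0,0,0,0,0,0,0,0,0,0,0,0,0,0,0,0,0],
  "jaw": -1,
  "force": 30
}}

```text
clock: 20.1
tcp_pos: [668.4, 8.9, 90.9]
eef_rot: [[-0.113, 0.994, 0.001], [0.994, 0.113, 0.0], [-0.0, 0.001, -1.0]]
contact_force: [0.8, 0.4, 2.9]
width: 0.646
grip_force: 30.0
```

```bash
python3 - <<'E'
from h import *
s=sensors.get_state();print(s['tcp_pos'],s['width'],s['eef_rot'][:2,1])
t=np.array([633.4,211.2]);print((t-s['tcp_pos'][:2])/600)
E
```

```text
[668.360309     8.90784796  90.87453343] 0.6459007060568095 [0.9935997  0.11295588]
[-0.05826718  0.33715359]
```

Request:
{"fn": "jog_arm", "kwargs": {
  "deltas": [0,0,0.05,0,0,0,0,0,0.12,0,0,0,0,0,0.19,0,0,0,0,0.05,0.25,0,0,0,-0.01,0.11,0.25,0,0,-0.05,-0.02,0.17,0.25,0,0,-0.1,-0.04,0.23,0.25,0,0,-0.149,-0.0583,0.29,0.25,0,0,-0.149,-0.0583,0.3372,0.25,0,0,-0.149,-0.0583,0.3372,0.25,0,0,-0.149,-0.0583,0.3372,0.25,0,0,-0.149,-0.0583,0.3372,0.25,0,0,-0.149]
}}

```text
clock: 21.6
tcp_pos: [633.3, 209.2, 240.5]
eef_rot: [[0.123, 0.992, -0.0], [0.992, -0.123, -0.001], [-0.001, -0.0, -1.0]]
contact_force: [1.0, -0.1, -0.8]
width: 0.644
grip_force: 30.0
```

Request:
{"fn": "jog_arm", "kwargs": {
  "deltas": [0,0,-0.04,0,0,0,0,0,-0.08,0,0,0,0,0,-0.11,0,0,0,0,0,-0.13,0,0,0,0,0,-0.142,0,0,0,0,0,-0.142,0,0,0,0,0,-0.142,0,0,0,0,0,-0.142,0,0,0]
}}

```text
clock: 22.6
tcp_pos: [633.4, 211.4, 156.1]
eef_rot: [[0.12, 0.993, 0.001], [0.993, -0.12, 0.0], [0.001, 0.001, -1.0]]
contact_force: [-0.4, -1.0, -0.0]
width: 0.654
grip_force: 30.0
```

```bash
python3 - <<'E'
from h import *
S=capture("scene");s=sensors.get_state();print(s['tcp_pos'],s['width'],s['contact_force'])
cv2.imwrite("pics/g6.png",cv2.resize(S[130:270,190:370],None,fx=4,fy=4,interpolation=cv2.INTER_CUBIC))
E
```

```text
[633.33504895 211.33622607 156.00044114] 0.648763104642669 [-0.03773374  0.18694029 -0.50664332]
```

View pics/g6.png

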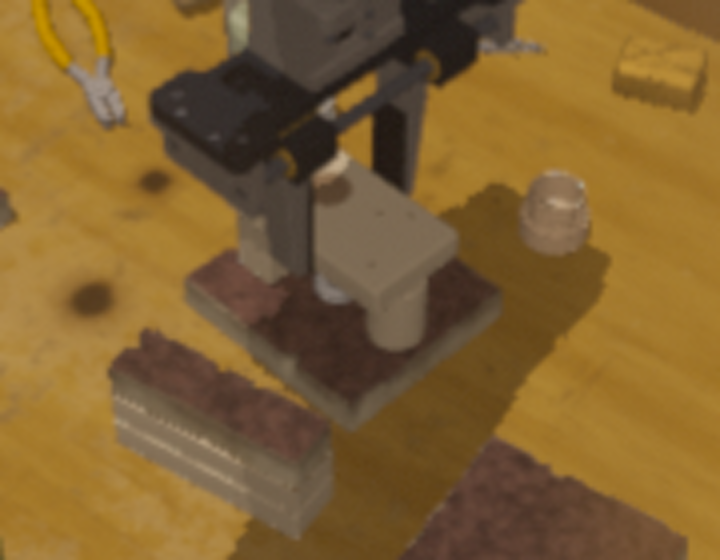

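Picture g6 shows the slab level above the post at (397,310) and the bar at (260,245), about 4 mm up. I lower it gently.

Request:
{"fn": "jog_arm", "kwargs": {
  "deltas": [0,0,-0.003,0,0,0,0,0,-0.005,0,0,0,0,0,-0.006,0,0,0,0,0,-0.006,0,0,0,0,0,-0.006,0,0,0,0,0,-0.006,0,0,0]
}}

```text
clock: 23.4
tcp_pos: [633.1, 211.1, 151.8]
eef_rot: [[0.121, 0.993, 0.0], [0.993, -0.121, -0.0], [-0.0, 0.0, -1.0]]
contact_force: [-0.5, 0.5, -1.4]
width: 0.651
grip_force: 30.0
```

Request:
{"fn": "jog_arm", "kwargs": {
  "deltas": [0,0,-0.001,0,0,0,0,0,-0.001,0,0,0,0,0,-0.001,0,0,0,0,0,-0.001,0,0,0]
}}

```text
clock: 23.9
tcp_pos: [633.1, 211.2, 151.7]
eef_rot: [[0.121, 0.993, 0.0], [0.993, -0.121, 0.0], [0.0, 0.0, -1.0]]
contact_force: [-1.7, -0.6, 4.8]
width: 0.648
grip_force: 30.0
```

Contact at about 5 N, so the slab is resting. Release, go up and back off.

Request:
{"fn": "jog_arm", "kwargs": {
  "deltas": [0,0,0,0,0,0,0,0,0,0,0,0,0,0,0,0,0,0,0,0,0,0,0,0,0,0,0,0,0,0],
  "jaw": 0.8
}}

```text
clock: 24.52
tcp_pos: [633.1, 211.2, 151.1]
eef_rot: [[0.121, 0.993, 0.0], [0.993, -0.121, -0.0], [-0.0, 0.0, -1.0]]
contact_force: [0.0, 0.9, 0.2]
width: 0.899
grip_force: 0.0
```

Request:
{"fn": "jog_arm", "kwargs": {
  "deltas": [0,0,0.03,0,0,0,0,0,0.09,0,0,0,0,0,0.17,0,0,0,-0.07,0,0.2,0,0,0,-0.15,0,0.2,0,0,0,-0.23,0,0.2,0,0,0,-0.28,-0.05,0.2,0,0,0,-0.28,-0.12,0.2,0,0,0,-0.28,-0.2,0.2,0,0,0,-0.28,-0.2,0.2,0,0,0]
}}

```text
clock: 25.78
tcp_pos: [465.3, 87.7, 272.7]
eef_rot: [[0.127, 0.992, 0.002], [0.992, -0.127, 0.001], [0.001, 0.002, -1.0]]
contact_force: [-0.2, 0.2, 0.4]
width: 0.899
grip_force: 0.0
```

```bash
python3 - <<'E'
from h import *
T=capture("top");S=capture("scene")
cv2.imwrite("pics/g7.png",np.hstack([cv2.resize(S[100:300,180:380],None,fx=2,fy=2),cv2.resize(T[130:230,230:330],None,fx=4,fy=4)]))
print(blob("top",T,tuple(proj("top",[633,211,79])[0]),79,'cream',32)[0])
E
```

```text
[630.4 210.8 109.   61.   83.1]
```

View pics/g7.png

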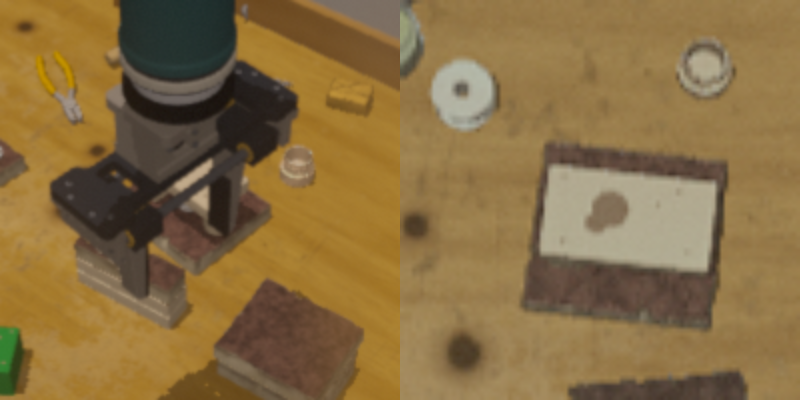

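Picture g7 shows the slab lying flat across bar and post at (628,218) in the right half, within 2 mm of the collar centre and squared to the brick. The robot is clear.

```bash
python3 -c "
from cell import bot
print(bot.job_done())"
```

```text
the job is handed in; nothing more can be done
None
```

The kiln is built on the large brick and handed in: collar in the middle, bar about 2 mm inside its target at the left edge, post at the right edge and slab lying flat across them, measured within 2 mm of centre over the collar.

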